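# Check the tap with the thermometer from the toolbox

## Task

Swing the toolbox lid up past its balance point so that it stays fully open by itself, and lift out the pistol-shaped thermometer. Point its lens at the middle of the brass body of the standing tap from about 10 cm away and hold it steady there for a second or two, then lay it on its side on the middle of the rubber mat without dropping it. Leave the toolbox open and do not disturb the mug, bottle, funnel, brush or jar.

Things in the scene. Friction and masses are not known exactly. Their poses are not given: they have to be found in the camera images.
- lid (a joint): opening angle (rad) of the toolbox lid: 0 shut, stop at 1.9 (leaning back, stays by itself). Balance is just under 1.57: let go below it, the lid falls shut; above it, it falls on to the stop. No latch, no handle, little hinge friction; it weighs about 0.4 kg, so lifting it at the lip takes about 2 to 3 N.
- lid_hinge (a point): point on the hinge axis of the lid, middle of its length, 91 mm above the counter at the toolbox's rim on the robot's right. The frame moves with the lid. With the lid shut: x across the box, from lip to hinge (to the robot's right), y along the hinge axis, z up; opening turns it about +y.
- lid_lip (a point): Middle of the lid's free edge (to the robot's left), on its underside, 224 mm from the hinge axis; axes as lid_hinge. The lid is a plain metal plate 310 mm long (y), 6 mm thick, its underside level with the hinge axis. Shut, it juts 24 mm out beyond the box's wall: a lip to get fingertips under, 91 mm above the counter, with free room below and beside it.
- toolbox: bare metal toolbox fixed to the counter, 200 (x) by 300 (y) by 90 mm high, walls and floor 5 mm. Origin under its centre, x towards the hinge (to the robot's right), y along the hinge (away from the robot). Inside lie the thermometer, on the -y side and nearer the lip wall, barrel along y, lens to +y, grip to +x, and a tape measure (66 mm square, 34 mm high), on the +y side.
- thermo_center (a point): Centre of the barrel of a grey pistol-shaped infrared thermometer (0.22 kg) lying on its side in the shut toolbox, 20 mm above what it lies on. x along the barrel to the lens, z up. Barrel 150 long (x), 42 wide (y), 40 mm high; free to be gripped across y, from above, at x -15 to +60 mm. The black grip (34 x 32 mm) leaves it at x -52 and runs to y -100. It measures along +x from this point.
- thermo_lens (a point): Lens of the thermometer, the end face of its 34 mm black snout, 75 mm along +x from thermo_center; same axes.
- tap_body (a point): centre of the brass body (upright cylinder, 60 mm across and 60 mm high) of a tap on a steel standpipe rising through the counter, 130 to 190 mm above the counter. A spout leaves it to the body's own -x and reaches 85 mm out; a black hand wheel is on top, up to 61 mm above this point. z up. Fixed.
- mat: black ribbed rubber mat, 200 x 200 mm, 4 mm thick, fixed flat on the counter; origin at the centre of its underside, z up.
- mug: white ceramic mug, 82 mm across, 95 mm tall; a bystander to leave alone. Origin at the centre of its underside, z up.
- bottle: green glass bottle with a twist cap, 70 mm across, 220 mm tall; a bystander to leave alone. Origin at the centre of its underside, z up.
- funnel: stainless steel funnel standing mouth down, 112 mm across, 120 mm tall; a bystander to leave alone. Origin at the centre of its underside, z up.
- brush: red scrub brush with a bow handle, 170 x 55 x 85 mm; a bystander to leave alone. Origin at the centre of its underside, z up.
- jar: lidded glass jar, 80 mm across, 110 mm tall; a bystander to leave alone. Origin at the centre of its underside, z up.

How it is judged (in metres and radians):
On the way, in this order (a step that is already met when the one before it is completed fails the run):
1. the lid stands open past its balance point by itself, untouched (value of joint lid above 1.65 rad and contact force between each of the arm, the fingers and toolbox below 0.1 N), for 0.3 s.
2. the thermometer is lifted clear out of the toolbox in the fingers, lid still open (value of joint lid above 1.65 rad and contact force between the fingers and thermo above 0.5 N and height (world z) of thermo_center above 0.125 m), for 0.1 s.
3. the thermometer, held in the fingers, points at the tap's brass body (axis passes within 20 mm of its centre, across and up) from 40 to 180 mm in front of the lens, almost still, for 0.8 s (x of tap_body in the frame of thermo_center between 0.115 and 0.255 m and y of tap_body in the frame of thermo_center between -0.02 and 0.02 m and z of tap_body in the frame of thermo_center between -0.02 and 0.02 m and linear speed of thermo below 0.03 m/s and contact force between the fingers and thermo above 0.5 N), for 0.8 s.
At the end, for the whole second after the job is handed in: the lid stands open (above 1.65 rad), and the thermometer lies still on its side on the mat, its barrel's centre within 40 mm of the mat's centre along each side, let go (value of joint lid above 1.65 rad and x of thermo_center in the frame of mat between -0.04 and 0.04 m and y of thermo_center in the frame of mat between -0.04 and 0.04 m and height (world z) of thermo_center between 0.015 and 0.032 m and (angle between thermo_center's own z axis and vertical below 0.15 rad or angle between thermo_center's own z axis and vertical above 2.99 rad) and linear speed of thermo below 0.02 m/s and contact force between the fingers and thermo below 0.05 N); the robot touches nothing.
It fails at once if the thermometer is dropped (falls free by more than about 20 mm) (contact force between the fingers and thermo below 0.05 N and linear speed of thermo above 0.6 m/s).
It fails at once if the mug, bottle, funnel, brush or jar is pushed more than 30 mm from its place or knocked over (distance of any of mug, bottle, funnel, brush, jar from where it was at the start of the episode above 0.03 m or angle between any of mug, bottle, funnel, brush, jar's own z axis and vertical above 0.5 rad).
It also fails if it takes over 64 s, if anything falls off the work surface, if the arm or the gripper's body presses on something with over 40 N, if the wrist force passes 120 N, or if a joint passes its speed limit or range.

## Robot

A 6-joint arm with a two-finger parallel gripper is mounted at the origin on the work surface. World frame = base frame: x ahead of the robot, y to its left, z up, the work surface at z = 0. Lengths are in mm, angles in rad, forces in N, time in s.
With the tool pointing down it reaches from about 300 to 950 mm from the base axis. Payload 3.1 kg.
Tool frame: the origin (TCP) lies between the finger pads; the fingertips stand 17 mm ahead of it and the grasp point (between the pads) lies 2 mm behind it; z points along the fingers, y is the line along which they close (so a half turn about z gives the same grasp; the last joint's range is limited). The gripper opens to 85 mm and grips with 20 to 120 N. Pads are 22 mm wide; open, the fingers measure 114 mm over their backs; the gripper's body (76 mm by 85 mm) begins 54 mm behind the grasp point. The pads swing forward as they close: fully open they stand 13 mm farther back than shut.
Start: joints at [1.141, 0.308, 1.634, -0, 1.2, -0.07], TCP at [220.08, 584.976, 248.272] pointing down, gripper open.
Joint ranges: [-3.06, 3.06], [-0.79, 1.96], [0.05, 2.63], [-1.19, 4.34], [0.05, 2.64], [-2.94, 2.94]. Speed limits (rad/s): [2.79, 2.79, 3.14, 3.14, 3.14, 3.14].

## Interface

Orientations are given as a unit quaternion [w, x, y, z].
In Python, from cell import r, grab_frame, camera_model gives the robot as it stands. The module is installed in compiled form; this text tells all that it offers.
- The arm moves only by the tool move_arm, never from a script. Its argument "commands" is one flat list of numbers, 4 for each row, row after row: the shift along the tool's x, y, z in m, then the turn about the tool's z in degrees. A call has 1 to 5 rows; each row shifts and turns the commanded pose from where the row before left it, along the tool's axes as they then stand; what a row does not reach is not made up. A row lasts 1/10 s, in which the tool goes at most 50 mm and 8.59 degrees, less where a joint would pass 70% of its speed; a pose out of reach is approached as far as the arm can. A call with a gripper value outside its range is refused whole. "hand" is the gripper's target within -1 to 1 (shut at 1, half-way at 0, fully open at -1), set as the call begins (left out, the last holds). The fingers move at their own pace and stop on an object; the grip force is fixed at half the most. Time passes only in rows, so rows that do not move let the fingers close. It gives the time, the measured TCP pose, the force, the opening and the grip force at its end, in the units of the state.
- r.observe(): the state, without advancing time (a new reading comes with each control period).
- grab_frame(name): name is "scene" or "top" or "wrist"; returns the picture (480x640x3 uint8, red, green, blue); there is no depth.
- camera_model(name): a dict with "mtx" (3x3 intrinsics, pixels), "rvec" (rotation vector, rad) and "tvec" (3), from world to camera coordinates, as OpenCV has them; the wrist camera has in their place "hand_eye" (4x4, takes a point from camera to tool coordinates, whose origin is the TCP and whose axes are the flange's). Camera axes: x right, y down, z forward; pixel columns grow to the right and rows downward; lengths in mm; the calibration is good to about 2 mm. The wrist camera is an equidistant fisheye: a pixel r from the principal point sees the ray r / f radians off the axis. A picture is of the moment at which its call begins: read the wrist's pose just before it. camera_model takes no time and is no camera call.
- r.hand_in(): hands the job in; it is judged then, once.
The state is a dict: "clock": time; "joint_positions": joint angles; "dq": joint speeds; "tau": joint torques, N m; "ee_pos": TCP position; "tcp_rot": TCP orientation; "ft_force": force on the tool from outside, world axes, zero at the start; "moment": the same for the moment, N m; "width": opening from 0.0 (shut) to 1.0 (fully open); "finger_force": force on a finger pad.
Only numpy, scipy, OpenCV 4.12 (cv2) and the standard library are available. Lean on these libraries where they do the work, as an engineer would, in place of code of your own. Each camera call takes 0.05 s, during which the arm holds its last target. There are 200 camera calls.

## Working session

There is one attempt and no reset: what is moved stays moved. The work goes in short steps, Python scripts to look and compute and a tool call to move; the robot and the scene stay as the last step left them, time stands still between calls to the robot, and variables do not carry over. Pictures are saved under pics/ and viewed, at most 10 in all, crops included, and the job is handed in when it is done.

Besides the shell and the picture viewer there is one more tool, called after ">>>" by a JSON object that holds its "method" and its "body", one argument or row to a line. move_arm: Moves the arm, as the interface text tells. Its arguments: {"type":"object","properties":{"commands":{"type":"array","items":{"type":"number"}},"hand":{"type":"number"}},"required":["commands"]}

```bash
mkdir -p pics
python3 - <<'E'
from cell import r, grab_frame, camera_model
import cv2
for n in ["scene","top"]:
    cv2.imwrite(f"pics/{n}0.png",grab_frame(n)[:,:,::-1])
for n in ["scene","top","wrist"]: print(n,camera_model(n))
print(r.observe())
E
```

```text
scene {'mtx': array([[475.51130283,   0.        , 318.05219167],
       [  0.        , 475.51130283, 242.21921314],
       [  0.        ,   0.        ,   1.        ]]), 'rvec': array([ 2.35753164,  1.06751098, -0.3260137 ]), 'tvec': array([-360.19249416, -367.73688923, 1822.75627179])}
top {'mtx': array([[455.78984161,   0.        , 319.2507934 ],
       [  0.        , 455.78984161, 244.69275012],
       [  0.        ,   0.        ,   1.        ]]), 'rvec': array([ 2.20640677, -2.14809323,  0.13480595]), 'tvec': array([-111.40475902,  630.51079967, 1477.23736817])}
wrist {'mtx': array([[371.64829954,   0.        , 322.84921672],
       [  0.        , 371.64829954, 240.91252782],
       [  0.        ,   0.        ,   1.        ]]), 'hand_eye': array([[-7.11840815e-04, -9.58357758e-01, -2.85569433e-01,
         7.29537167e+01],
       [ 9.99999709e-01, -6.03584127e-04, -4.67105584e-04,
        -1.26178553e+00],
       [ 2.75289083e-04, -2.85569682e-01,  9.58357909e-01,
        -1.25208538e+02],
       [ 0.00000000e+00,  0.00000000e+00,  0.00000000e+00,
         1.00000000e+00]])}
{'clock': 0.1, 'joint_positions': array([ 1.14126586e+00,  3.08963986e-01,  1.63503677e+00, -2.68512895e-05,
        1.19972685e+00, -6.97022145e-02]), 'dq': array([ 0.00167438, -0.00045381, -0.00307125, -0.00015058,  0.00078523,
       -0.00098   ]), 'tau': array([-6.34525568e-04, -4.16413987e+01, -2.77643824e+01, -6.19581169e-05,
        4.13506132e-03, -1.66244490e-05]), 'ee_pos': array([219.80879424, 584.3142728 , 247.14392352]), 'tcp_rot': array([-2.51582443e-04,  1.78940181e-01,  9.83859376e-01, -1.03748378e-03]), 'ft_force': array([-0.30860923, -0.29915893,  0.40275121]), 'moment': array([-0.03741943, -0.03977245, -0.00666593]), 'finger_force': 0.0, 'width': 1.000507274772124}
```

View pics/top0.png

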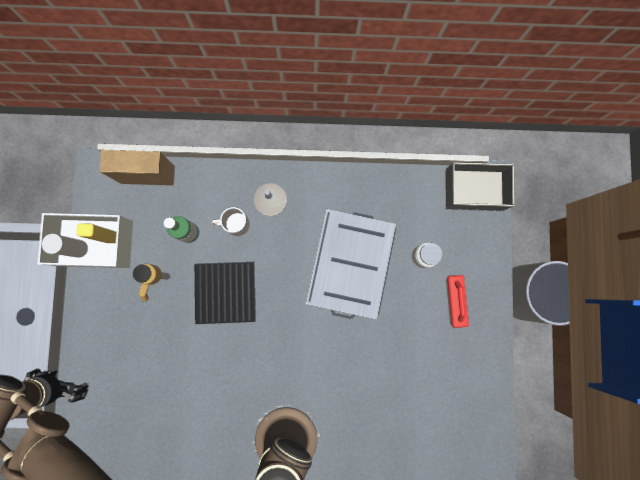

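View pics/scene0.png

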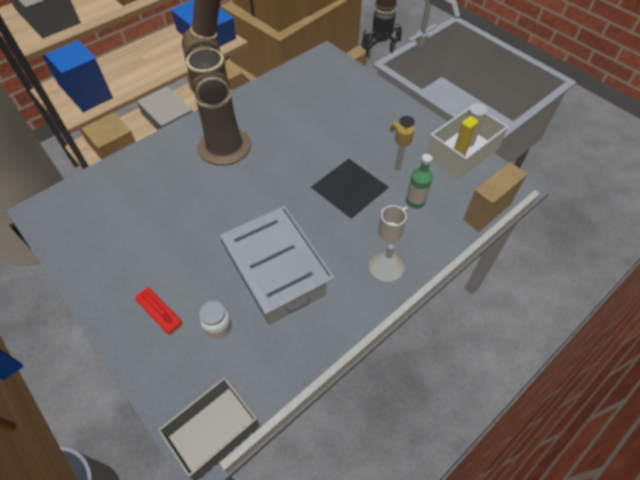

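```bash
cat > h.py <<'E'
import numpy as np, cv2
from cell import r, grab_frame, camera_model
from scipy.spatial.transform import Rotation as R
def ray(n,p):
    c=camera_model(n); M,_=cv2.Rodrigues(c['rvec']); K=c['mtx']
    d=M.T@np.linalg.inv(K)@[p[0],p[1],1]; return -M.T@c['tvec'],d/np.linalg.norm(d)
def onz(n,p,z):
    o,d=ray(n,p); return o+d*(z-o[2])/d[2]
def proj(n,P):
    c=camera_model(n); return cv2.projectPoints(np.float64(P).reshape(-1,1,3),c['rvec'],c['tvec'],c['mtx'],None)[0].reshape(-1,2)
def tri(pa,pb):
    o1,d1=ray('top',pa);o2,d2=ray('scene',pb)
    s=np.linalg.lstsq(np.c_[d1,-d2],o2-o1,rcond=None)[0]
    a,b=o1+d1*s[0],o2+d2*s[1]; return (a+b)/2,np.linalg.norm(a-b)
def tcp():
    s=r.observe(); q=s['tcp_rot']; return s['ee_pos'],R.from_quat([q[1],q[2],q[3],q[0]]).as_matrix()
def wproj(P,t=None):
    p,M=t or tcp(); c=camera_model('wrist'); H=c['hand_eye']; out=[]
    for X in np.atleast_2d(P):
        v=H[:3,:3].T@(M.T@(X-p)-H[:3,3]); th=np.arctan2(np.hypot(v[0],v[1]),v[2]); u=v[:2]/np.hypot(*v[:2])
        out.append(c['mtx'][0,0]*th*u+c['mtx'][:2,2])
    return np.array(out)
def wray(px,t=None):
    p,M=t or tcp(); c=camera_model('wrist'); H=c['hand_eye']
    d=(np.array(px)-c['mtx'][:2,2]); rr=np.hypot(*d); th=rr/c['mtx'][0,0]
    v=np.r_[d/rr*np.sin(th),np.cos(th)]; return p+M@H[:3,3],M@H[:3,:3]@v
def wonz(px,z,t=None):
    o,d=wray(px,t); return o+d*(z-o[2])/d[2]
E
python3 - <<'E'
from h import *
t=cv2.imread('pics/top0.png');s=cv2.imread('pics/scene0.png')
out=np.zeros((600,800,3),np.uint8)
out[:360,:300]=cv2.resize(t[200:320,300:400],None,fx=3,fy=3,interpolation=cv2.INTER_CUBIC)
out[:300,300:500]=cv2.resize(t[255:315,125:165],None,fx=5,fy=5,interpolation=cv2.INTER_CUBIC)
out[:300,500:700]=cv2.resize(s[110:170,383:423],None,fx=5,fy=5,interpolation=cv2.INTER_CUBIC)
out[360:580,:240]=cv2.resize(t[250:335,185:265],(240,220))
out[300:600,300:720]=cv2.resize(s[200:320,210:378],(420,300))
cv2.imwrite('pics/c1.png',out)
for n in['mug','jar','bottle','funnel']:pass
L=[onz('top',p,97) for p in[(327,210),(396,222),(377,319),(307,305)]]
print(np.round(L)); print([np.round(onz('top',p,0)) for p in[(224,293),(428,268),(457,302),(270,200),(233,232),(180,240)]])
E
```

```text
[[ 739. -115.   97.]
 [ 707. -337.   97.]
 [ 398. -280.   97.]
 [ 436.  -60.   97.]]
[array([466., 219.,   0.]), array([ 568., -466.,    0.]), array([ 456., -564.,    0.]), array([786.,  77.,   0.]), array([672., 198.,   0.]), array([640., 375.,   0.])]
```

View pics/c1.png

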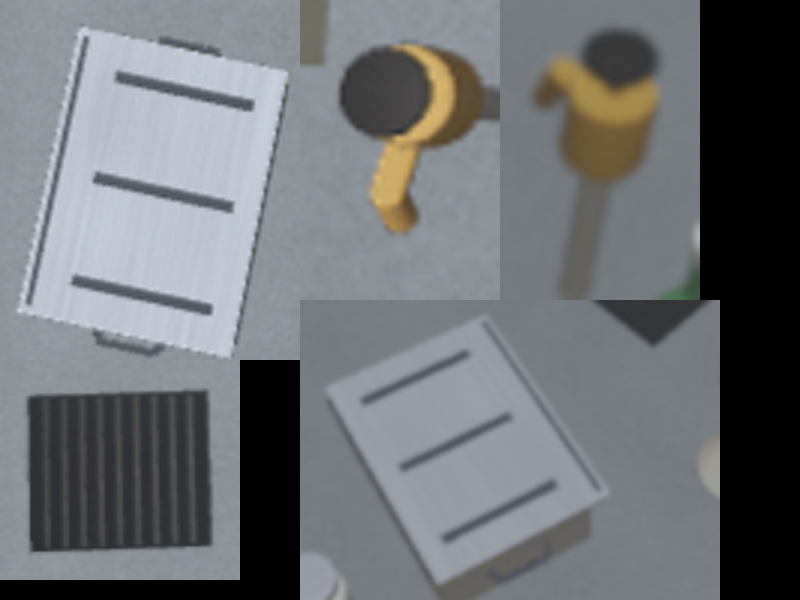

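Run:
```python
from h import *
print('tap',tri((142,273.4),(407,121.4)))
o=onz('top',(142,273.4),219);print(o,onz('scene',(407,121.4),219))
L=np.array([onz('top',p,97) for p in[(327.7,209),(396,224),(377.7,318.7),(306.7,303.3)]]);print(np.round(L,1))
d=L[0]-L[3]+L[1]-L[2];print('dir',np.degrees(np.arctan2(d[1],d[0])))
print('lid scene corners',proj('scene',L).round(1))
M=np.array([onz('top',p,4) for p in[(194.3,263.9),(254.3,262),(255.3,321.5),(195.3,323.8)]]);print(M.round(),M.mean(0))
```

```text
tap (array([518.03077113, 412.58931647, 228.55376046]), np.float64(3.8591839543773494))
[517.13353263 414.44862337 219.        ] [512.57359974 423.43536161 219.        ]
[[ 742.3 -117.4   97. ]
 [ 700.1 -337.4   97. ]
 [ 398.8 -282.3   97. ]
 [ 441.1  -58.7   97. ]]
dir -10.687909682836528
lid scene corners [[332.  278.8]
 [263.4 314.4]
 [218.  236.7]
 [282.8 207. ]]
[[560. 321.   4.]
 [572. 122.   4.]
 [375. 110.   4.]
 [362. 307.   4.]] [467.28048232 215.16985934   4.        ]
```

>>> {"method": "move_arm", "body": {
  "commands": [0, 0, 0, 8, 0, 0, 0, 8, 0, 0, 0, 8, 0, 0, 0, 8, 0, 0, 0, 8],
  "hand": 1
}}

```text
clock: 0.6
ee_pos: [219.9, 584.5, 247.5]
tcp_rot: [0.0, 0.507, 0.862, -0.001]
ft_force: [-0.2, 0.6, 0.1]
width: 0.144
finger_force: 0.0
```

>>> {"method": "move_arm", "body": {
  "commands": [0, 0, 0, 8, 0, 0, 0, 8, 0, 0, 0, 8, 0, 0, 0, 8, 0, 0, 0, 8]
}}

```text
clock: 1.1
ee_pos: [219.9, 584.5, 247.5]
tcp_rot: [0.0, 0.771, 0.636, -0.001]
ft_force: [0.3, -0.5, 0.4]
width: 0.0
finger_force: 0.0
```

>>> {"method": "move_arm", "body": {
  "commands": [-0.028, 0.025, 0, 0, -0.028, 0.025, 0, 0, -0.028, 0.025, 0, 0, -0.028, 0.025, 0, 0, -0.028, 0.025, 0, 0]
}}

```text
clock: 1.6
ee_pos: [317.4, 422.8, 247.8]
tcp_rot: [0.0, 0.769, 0.639, -0.0]
ft_force: [0.7, -0.5, 0.1]
width: -0.003
finger_force: 0.0
```

>>> {"method": "move_arm", "body": {
  "commands": [-0.028, 0.025, 0, 0, -0.028, 0.025, 0, 0, -0.028, 0.025, 0, 0, -0.028, 0.025, 0, 0, -0.028, 0.025, 0, 0]
}}

```text
clock: 2.1
ee_pos: [414.4, 262.2, 247.9]
tcp_rot: [-0.0, 0.769, 0.639, -0.0]
ft_force: [0.6, 0.1, 0.7]
width: -0.001
finger_force: 0.0
```

>>> {"method": "move_arm", "body": {
  "commands": [-0.028, 0.025, 0, 0, -0.028, 0.025, 0, 0, -0.028, 0.025, 0, 0, -0.028, 0.025, 0, 0, -0.028, 0.025, 0, 0]
}}

```text
clock: 2.6
ee_pos: [511.5, 101.6, 247.9]
tcp_rot: [-0.0, 0.77, 0.639, -0.0]
ft_force: [-0.4, -0.2, -0.4]
width: -0.004
finger_force: 0.0
```

Run:
```python
from h import *
t=tcp(); print(t)
cv2.imwrite("pics/w1.png",grab_frame("wrist")[:,:,::-1])
print(wproj([[441.1,-58.7,97],[742.3,-117.4,97],[591.7,-88,97]],t))
p,M=t; print(M.T@(np.array([599,-49,240])-p))
```

```text
(array([511.51940125, 101.60592441, 247.88327842]), array([[ 1.84359255e-01,  9.82858695e-01, -6.71746515e-04],
       [ 9.82858921e-01, -1.84359263e-01,  5.11694050e-05],
       [-7.35503978e-05, -6.69665609e-04, -9.99999773e-01]]))
[[282.4055598  400.08249483]
 [563.24933366 379.90779339]
 [438.54970356 396.41335967]]
[-131.89593858  113.75194347    7.81680543]
```

>>> {"method": "move_arm", "body": {
  "commands": [-0.026, 0.023, 0, 0, -0.026, 0.023, 0, 0, -0.026, 0.023, 0, 0, -0.026, 0.023, 0, 0, -0.026, 0.023, 0, 0]
}}

```text
clock: 3.15
ee_pos: [600.5, -46.9, 247.7]
tcp_rot: [-0.0, 0.77, 0.639, -0.0]
ft_force: [-1.0, 0.2, 0.4]
width: -0.003
finger_force: 0.0
```

>>> {"method": "move_arm", "body": {
  "commands": [0, 0, 0.031, 0, 0, 0, 0.031, 0, 0, 0, 0.031, 0, 0, 0, 0.031, 0, 0, 0, 0.031, 0]
}}

```text
clock: 3.65
ee_pos: [599.8, -45.7, 91.6]
tcp_rot: [-0.0, 0.77, 0.639, -0.0]
ft_force: [0.3, -0.1, -0.1]
width: -0.001
finger_force: 0.0
```

Run:
```python
from h import *
t=tcp(); print(t[0])
cv2.imwrite("pics/w2.png",grab_frame("wrist")[:,:,::-1])
```

```text
[599.84353506 -45.65909751  91.64014992]
```

View pics/w2.png

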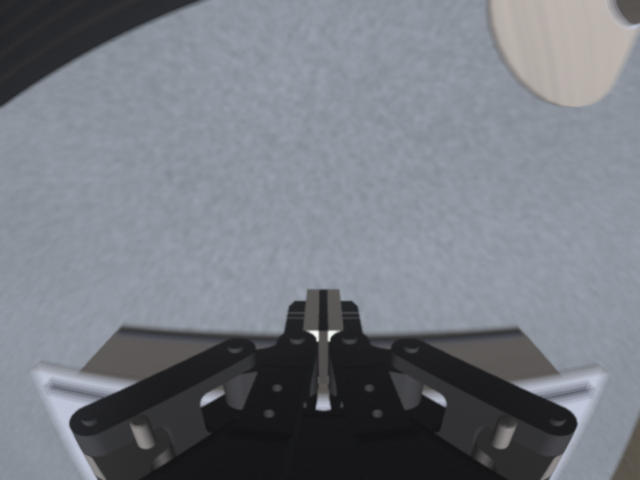

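The closed fingers (323,330) stand just outside the lip (edge at row ~370), with the box wall beyond. Now press in.

>>> {"method": "move_arm", "body": {
  "commands": [-0.01, 0, 0, 0, -0.01, 0, 0, 0, -0.006, 0, 0, 0, 0, 0, 0, 0]
}}

```text
clock: 4.1
ee_pos: [597.4, -70.4, 95.4]
tcp_rot: [0.0, 0.771, 0.637, 0.003]
ft_force: [1.1, 7.6, -2.3]
width: -0.001
finger_force: 3.4
```

>>> {"method": "move_arm", "body": {
  "commands": [-0.002, 0, 0, 0, -0.002, 0, 0, 0]
}}

```text
clock: 4.3
ee_pos: [597.4, -70.7, 95.6]
tcp_rot: [-0.002, 0.771, 0.637, 0.006]
ft_force: [4.7, 21.2, -2.1]
width: -0.002
finger_force: 10.4
```

>>> {"method": "move_arm", "body": {
  "commands": [-0.002, 0, 0, 0, -0.001, 0, 0, 0]
}}

```text
clock: 4.5
ee_pos: [597.3, -70.8, 95.6]
tcp_rot: [-0.003, 0.771, 0.636, 0.007]
ft_force: [6.2, 25.0, -1.2]
width: -0.0
finger_force: 13.2
```

>>> {"method": "move_arm", "body": {
  "commands": [0, 0, -0.005, 0, 0, 0, -0.006, 0, -0.0005, 0, -0.008, 0, -0.0005, 0, -0.008, 0]
}}

```text
clock: 4.9
ee_pos: [597.0, -72.7, 123.2]
tcp_rot: [-0.002, 0.771, 0.637, 0.006]
ft_force: [3.5, 18.6, 0.0]
width: -0.003
finger_force: 9.5
```

Run:
```python
from h import *
cv2.imwrite("pics/s3.png",cv2.resize(grab_frame("scene")[170:340,190:400,::-1],None,fx=3,fy=3))
```

```text
(no output)
```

View pics/s3.png

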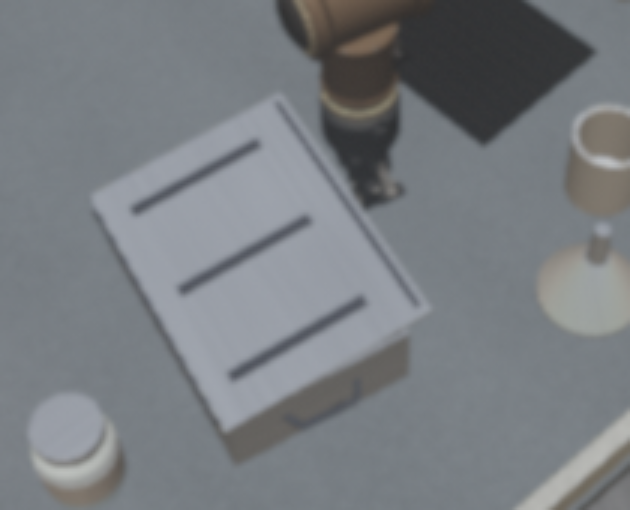

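The lid's lip has risen (corners ~5 px up) — friction lift works. I follow the arc.

>>> {"method": "move_arm", "body": {
  "commands": [-0.002, 0, -0.013, 0, -0.003, 0, -0.013, 0, -0.0036, 0, -0.013, 0, -0.0044, 0, -0.0127, 0, -0.0052, 0, -0.0124, 0]
}}

```text
clock: 5.45
ee_pos: [593.4, -91.4, 188.9]
tcp_rot: [-0.002, 0.77, 0.638, 0.006]
ft_force: [1.7, 15.8, 4.4]
width: -0.003
finger_force: 8.0
```

>>> {"method": "move_arm", "body": {
  "commands": [-0.006, 0, -0.012, 0, -0.0066, 0, -0.0117, 0, -0.0073, 0, -0.0112, 0, -0.008, 0, -0.0108, 0, -0.0086, 0, -0.0103, 0]
}}

```text
clock: 5.95
ee_pos: [586.3, -129.1, 246.1]
tcp_rot: [-0.001, 0.77, 0.638, 0.006]
ft_force: [0.1, 11.5, 8.3]
width: 0.004
finger_force: 5.7
```

Run:
```python
from h import *
cv2.imwrite("pics/s4.png",cv2.resize(grab_frame("scene")[130:340,190:400,::-1],None,fx=2.8,fy=2.8))
```

```text
(no output)
```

View pics/s4.png

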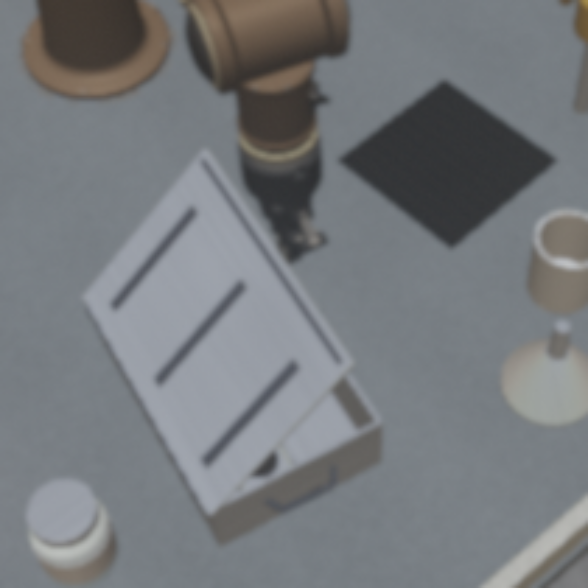

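>>> {"method": "move_arm", "body": {
  "commands": [-0.0092, 0, -0.008, 0, -0.0098, 0, -0.007, 0, -0.0103, 0, -0.0066, 0, -0.0108, 0, -0.006, 0, -0.0112, 0, -0.0053, 0]
}}

```text
clock: 6.5
ee_pos: [574.8, -184.6, 275.2]
tcp_rot: [0.001, 0.77, 0.639, 0.001]
ft_force: [0.9, 1.9, 1.3]
width: -0.005
finger_force: 1.0
```

>>> {"method": "move_arm", "body": {
  "commands": [-0.0117, 0, -0.0046, 0, -0.012, 0, -0.004, 0, -0.0124, 0, -0.0035, 0, -0.0127, 0, -0.003, 0, -0.0129, 0, -0.002, 0]
}}

```text
clock: 7.0
ee_pos: [562.7, -245.5, 290.1]
tcp_rot: [-0.0, 0.77, 0.639, -0.0]
ft_force: [0.3, 0.1, 0.5]
width: -0.004
finger_force: 0.4
```

>>> {"method": "move_arm", "body": {
  "commands": [-0.013, 0, -0.001, 0, -0.013, 0, 0, 0, -0.013, 0, 0, 0, -0.013, 0, 0, 0]
}}

```text
clock: 7.4
ee_pos: [553.4, -296.9, 292.8]
tcp_rot: [0.001, 0.77, 0.639, -0.0]
ft_force: [-0.5, -0.4, 0.7]
width: 0.002
finger_force: 0.0
```

Run:
```python
from h import *
cv2.imwrite("pics/s5.png",cv2.resize(grab_frame("scene")[100:340,160:400,::-1],None,fx=2,fy=2))
```

```text
(no output)
```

View pics/s5.png

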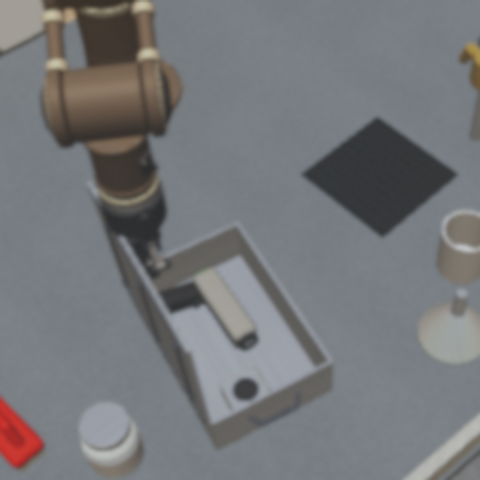

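Lid nearly vertical; thermometer visible in the box. Push on past balance.

>>> {"method": "move_arm", "body": {
  "commands": [-0.013, 0, 0, 0, -0.013, 0, 0, 0, -0.013, 0, 0, 0, -0.01, 0, 0, 0, 0, 0, 0, 0]
}}

```text
clock: 7.95
ee_pos: [544.2, -345.0, 291.0]
tcp_rot: [-0.0, 0.77, 0.638, -0.0]
ft_force: [0.3, 1.4, 0.3]
width: 0.003
finger_force: 0.0
```

>>> {"method": "move_arm", "body": {
  "commands": [0.03, 0, 0, 0, 0.04, 0, 0, 0, 0.04, 0, 0, 0, 0.04, 0, 0, 0, 0, 0, 0, 0]
}}

```text
clock: 8.45
ee_pos: [572.9, -190.9, 291.4]
tcp_rot: [-0.001, 0.768, 0.641, 0.001]
ft_force: [0.4, -0.8, -0.9]
width: -0.0
finger_force: 0.0
```

Run:
```python
from h import *
print(tcp())
out=np.zeros((600,800,3),np.uint8)
out[:400,:400]=cv2.resize(grab_frame("scene")[120:320,180:380,::-1],(400,400))
out[:480,400:]=cv2.resize(grab_frame("top")[200:320,290:390,::-1],(400,480),interpolation=cv2.INTER_CUBIC)
cv2.imwrite("pics/c6.png",out)
```

```text
(array([ 572.90881087, -190.86605669,  291.39777912]), array([[ 1.79118675e-01,  9.83827466e-01,  1.28874342e-04],
       [ 9.83822938e-01, -1.79118246e-01,  3.01357163e-03],
       [ 2.98791829e-03, -4.12997425e-04, -9.99995451e-01]]))
```

View pics/c6.png

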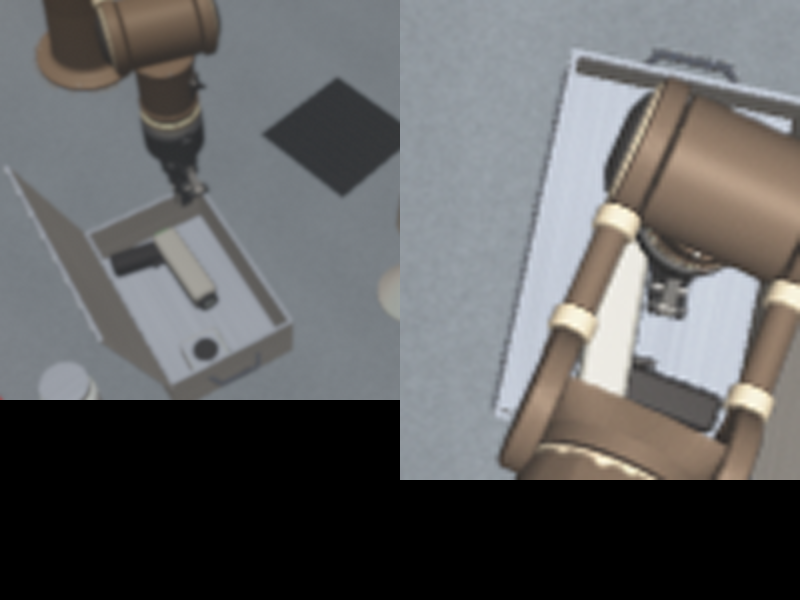

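Lid is fully open, thermometer in view (barrel ~(185,268) in left crop). Turn, open, look with the wrist camera.

>>> {"method": "move_arm", "body": {
  "commands": [0, 0, 0, 8, 0, 0, 0, 8, 0, 0, 0, 8, 0, 0, 0, 8, 0, 0, 0, 8],
  "hand": -1
}}

```text
clock: 9.05
ee_pos: [572.0, -197.5, 291.3]
tcp_rot: [0.0, 0.943, 0.333, -0.0]
ft_force: [1.1, 0.1, -0.3]
width: 0.844
finger_force: 0.0
```

>>> {"method": "move_arm", "body": {
  "commands": [-0.03, 0, 0, 8, -0.03, 0, 0, 8, -0.03, 0, 0, 8, 0, 0, 0, 8, 0, 0, 0, 8]
}}

```text
clock: 9.55
ee_pos: [494.7, -244.5, 291.6]
tcp_rot: [0.0, 1.0, -0.01, 0.0]
ft_force: [0.8, -0.2, -0.1]
width: 0.999
finger_force: 0.0
```

>>> {"method": "move_arm", "body": {
  "commands": [-0.02, 0, 0, 8, -0.02, 0, 0, 2, -0.02, 0, 0, 0, 0, 0, 0, 0]
}}

```text
clock: 9.95
ee_pos: [434.3, -236.3, 291.2]
tcp_rot: [-0.0, 0.996, -0.094, -0.001]
ft_force: [0.4, 0.5, -0.5]
width: 0.995
finger_force: 0.0
```

Run:
```python
from h import *
t=tcp(); print(t); np.save('t7.npy',np.c_[t[0],t[1]])
cv2.imwrite("pics/w7.png",grab_frame("wrist")[:,:,::-1])
```

```text
(array([ 434.28848614, -236.26340699,  291.22435415]), array([[ 9.82432392e-01, -1.86612876e-01, -1.49343187e-03],
       [-1.86612798e-01, -9.82433523e-01,  1.92323789e-04],
       [-1.50308763e-03,  8.97483801e-05, -9.99998866e-01]]))
```

View pics/w7.png

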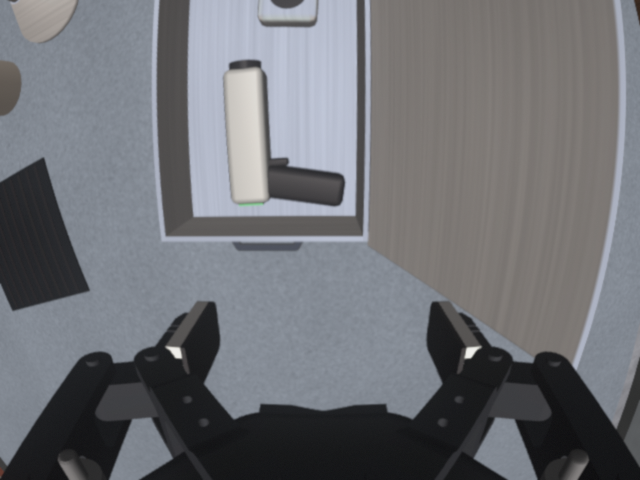

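Run:
```python
from h import *
a=np.load('t7.npy');t=(a[:,0],a[:,1:])
P=[wonz(p,45,t) for p in[(225,74),(264,71),(269,201),(232,203)]]+[wonz((246,62),42,t)]
print(np.round(P,1))
f=(P[0]+P[1])/2;b=(P[2]+P[3])/2;d=f-b;print(f,b,np.linalg.norm(d),np.degrees(np.arctan2(d[1],d[0])))
print('box',[wonz(p,91,t).round(1) for p in[(163,240),(369,240)]],[wonz(p,5,t).round() for p in[(193,216),(355,216)]])
```

```text
[[ 585.5 -166.7   45. ]
 [ 578.6 -206.    45. ]
 [ 448.  -184.2   45. ]
 [ 453.8 -145.5   45. ]
 [ 592.9 -189.5   42. ]]
[ 582.01575932 -186.3624707    45.        ] [ 450.8895891  -164.85000466   45.        ] 132.87911315056024 -9.316906821955929
box [array([439.5, -80.1,  91. ]), array([ 402.3, -274.6,   91. ])] [array([443., -83.,   5.]), array([ 406., -269.,    5.])]
```

>>> {"method": "move_arm", "body": {
  "commands": [0.024, -0.019, 0, 0, 0.024, -0.019, 0, 0, 0.024, -0.019, 0.02, 0, 0.024, -0.019, 0.03, 0, 0, 0, 0.03, -1.4]
}}

```text
clock: 10.5
ee_pos: [549.6, -178.1, 211.5]
tcp_rot: [0.0, 0.997, -0.079, 0.003]
ft_force: [0.1, -0.4, 0.3]
width: 0.998
finger_force: 0.0
```

>>> {"method": "move_arm", "body": {
  "commands": [0, 0, 0.03, 0, 0, 0, 0.03, 0, 0, 0, 0.02, 0, 0, 0, 0, 0]
}}

```text
clock: 10.9
ee_pos: [543.0, -178.1, 127.5]
tcp_rot: [-0.001, 0.997, -0.081, -0.003]
ft_force: [-0.7, -0.8, 0.6]
width: 1.004
finger_force: 0.0
```

Run:
```python
from h import *
t=tcp(); print(t)
cv2.imwrite("pics/w8.png",grab_frame("wrist")[:,:,::-1])
d=np.array([.987,-.162,0]);n=np.array([.162,.987,0]);c=np.array([523,-176.5,45])
print(wproj([c+d*60+n*21,c+d*60-n*21,c+n*21,c-n*21,c+d*75-[0,0,5]],t))
```

```text
(array([ 542.95182244, -178.07722693,  127.52255855]), array([[ 0.98701302, -0.16051018, -0.00646383],
       [-0.16049588, -0.98703288,  0.00267533],
       [-0.00680943, -0.00160317, -0.99997553]]))
[[286.80126619 189.4050496 ]
 [361.20065328 189.49735662]
 [289.4708085  287.25719252]
 [358.2065616  287.32593261]
 [324.02760717 162.03257908]]
```

View pics/w8.png

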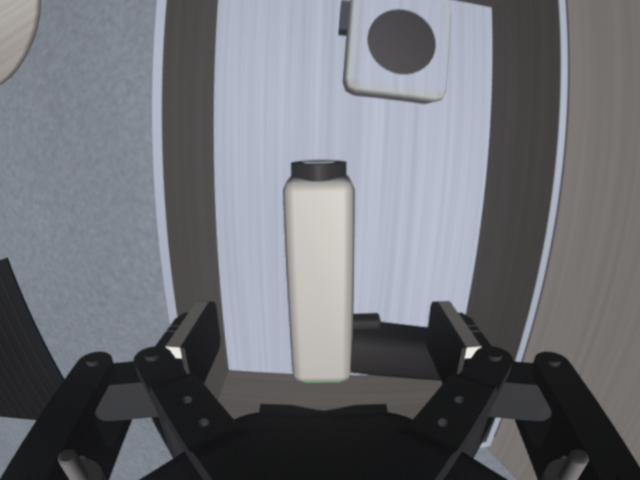

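Barrel is centred (col ~320) between fingers, clear of grip and walls. Descend and grip.

>>> {"method": "move_arm", "body": {
  "commands": [0, -0.001, 0.025, 0, 0, 0, 0.025, 0, 0, 0, 0.025, 0, 0, 0, 0.015, 0, 0, 0, 0.009, 0]
}}

```text
clock: 11.45
ee_pos: [545.7, -178.0, 32.3]
tcp_rot: [0.0, 0.997, -0.08, 0.0]
ft_force: [-0.2, -0.1, 0.8]
width: 1.0
finger_force: 0.0
```

>>> {"method": "move_arm", "body": {
  "commands": [0, 0, 0, 0, 0, 0, 0, 0, 0, 0, 0, 0, 0, 0, 0, 0, 0, 0, 0, 0],
  "hand": 1
}}

```text
clock: 11.95
ee_pos: [546.6, -178.2, 34.0]
tcp_rot: [0.0, 0.997, -0.08, 0.002]
ft_force: [1.3, -0.8, 4.1]
width: 0.48
finger_force: 63.3
```

>>> {"method": "move_arm", "body": {
  "commands": [0, 0, -0.01, 0, 0, 0, -0.025, 0, 0, 0, -0.035, 0, 0, 0, -0.04, 0, 0, 0, -0.04, 0]
}}

```text
clock: 12.45
ee_pos: [543.6, -177.1, 183.1]
tcp_rot: [-0.0, 0.997, -0.08, -0.001]
ft_force: [0.1, -0.3, -2.7]
width: 0.482
finger_force: 62.5
```

>>> {"method": "move_arm", "body": {
  "commands": [0, -0.02, 0, 0, 0, -0.04, 0, 0, 0, -0.05, 0, 0, 0, -0.05, 0, 0, 0, -0.05, 0, 0]
}}

```text
clock: 12.95
ee_pos: [577.7, 31.2, 182.2]
tcp_rot: [0.0, 0.997, -0.081, -0.001]
ft_force: [0.6, -0.0, -2.3]
width: 0.481
finger_force: 62.6
```

>>> {"method": "move_arm", "body": {
  "commands": [0, -0.03, 0, -4, 0, -0.01, 0, -8, 0, 0, 0, -8, 0, 0, 0, -8, 0, 0, 0, -8]
}}

```text
clock: 13.45
ee_pos: [583.2, 69.6, 181.9]
tcp_rot: [-0.0, 0.972, 0.235, -0.001]
ft_force: [-0.4, 1.2, -3.0]
width: 0.483
finger_force: 62.7
```

>>> {"method": "move_arm", "body": {
  "commands": [0, 0, 0, -8, 0, 0, 0, -8, 0, 0, 0, -8, 0, 0, 0, -8, 0, 0, 0, -8]
}}

```text
clock: 13.95
ee_pos: [583.1, 69.2, 181.8]
tcp_rot: [-0.001, 0.833, 0.553, -0.001]
ft_force: [0.6, 0.3, -1.7]
width: 0.485
finger_force: 62.7
```

>>> {"method": "move_arm", "body": {
  "commands": [0, 0, 0, -8, 0, 0, 0, -8, 0, 0, 0, -7, 0, 0, 0, 0]
}}

```text
clock: 14.35
ee_pos: [583.2, 69.2, 181.9]
tcp_rot: [-0.001, 0.709, 0.706, -0.001]
ft_force: [-0.8, 0.4, -2.1]
width: 0.482
finger_force: 62.6
```

>>> {"method": "move_arm", "body": {
  "commands": [0.026, -0.013, 0, 0, 0.026, -0.013, 0, 0, 0.026, -0.013, 0.006, 0, 0.026, -0.013, 0.006, 0, 0.026, -0.014, 0, 0]
}}

```text
clock: 14.85
ee_pos: [516.9, 200.0, 169.2]
tcp_rot: [-0.001, 0.71, 0.705, -0.001]
ft_force: [0.9, -0.0, -2.1]
width: 0.483
finger_force: 62.5
```

>>> {"method": "move_arm", "body": {
  "commands": [0, 0, 0, 0, 0, 0, 0, 0]
}}

```text
clock: 15.05
ee_pos: [518.1, 199.7, 170.2]
tcp_rot: [0.0, 0.708, 0.706, -0.0]
ft_force: [-0.1, -0.4, -1.6]
width: 0.48
finger_force: 62.6
```

Run:
```python
from h import *
t=tcp(); print(t); np.save('t9.npy',np.c_[t[0],t[1]])
cv2.imwrite("pics/w9.png",grab_frame("wrist")[:,:,::-1])
p,M=t
# thermometer guess: centre 21 behind TCP along tool x, 9 below
C=p+M@[-22,0,8]
print(C,wproj([C+M@[60,y,-20] for y in(-21,21)]+[C+M@[75,0,-17]],t))
tb=np.array([517,414,160]);
print(wproj([tb,tb+[0,-30,0],tb+[0,0,60],tb+[0,-30,-30],tb+[-30,0,0],tb+[30,0,0]],t))
```

```text
(array([518.13378954, 199.74714276, 170.19433506]), array([[ 3.84591635e-03,  9.99992409e-01, -6.25368494e-04],
       [ 9.99992350e-01, -3.84636063e-03, -7.10780118e-04],
       [-7.13180115e-04, -6.22630109e-04, -9.99999552e-01]]))
[518.04417643 177.74162482 162.21002861] [[259.77173316 240.37010418]
 [390.59312535 240.27772716]
 [325.23529185 192.07251753]]
[[ 319.77911446 -168.60139174]
 [ 319.91021537 -124.90836674]
 [ 318.50234666 -270.12667849]
 [ 320.3765406   -89.2126519 ]
 [ 250.44404108 -164.33692815]
 [ 389.24900267 -165.38285204]]
```

View pics/w9.png

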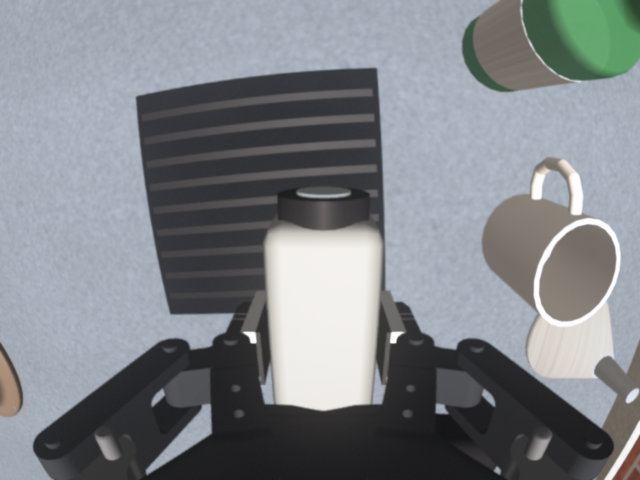

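>>> {"method": "move_arm", "body": {
  "commands": [0.015, -0.001, 0.001, 0, 0.015, -0.001, 0.001, 0, 0.015, 0, 0, 0, 0.01, 0, 0, 0, 0.005, 0, 0, 0]
}}

```text
clock: 15.6
ee_pos: [517.2, 261.0, 168.4]
tcp_rot: [0.0, 0.708, 0.706, 0.0]
ft_force: [-1.4, -0.2, -2.0]
width: 0.481
finger_force: 62.5
```

>>> {"method": "move_arm", "body": {
  "commands": [0, 0, 0, 0, 0, 0, 0, 0, 0, 0, 0, 0, 0, 0, 0, 0, 0, 0, 0, 0]
}}

```text
clock: 16.1
ee_pos: [517.1, 259.1, 168.4]
tcp_rot: [0.0, 0.709, 0.706, -0.0]
ft_force: [-0.1, -0.6, -2.3]
width: 0.48
finger_force: 62.5
```

Run:
```python
from h import *
t=tcp(); print(t[0], t[1][:,0])
# brass segmentation in both fixed views vs. model of the body silhouette
from scipy.spatial import ConvexHull
def cyl(x,y):
    a=np.linspace(0,2*np.pi,40); return np.array([[x+30*np.cos(b),y+30*np.sin(b),z] for b in a for z in(130,190)])
for n,box in(('top',(120,250,175,320)),('scene',(375,100,430,165))):
    im=cv2.imread(f'pics/{n}0.png'); h=cv2.cvtColor(im,cv2.COLOR_BGR2HSV)
    m=((h[...,0]>10)&(h[...,0]<30)&(h[...,1]>90)&(h[...,2]>50)); k=np.zeros_like(m); x0,y0,x1,y1=box; k[y0:y1,x0:x1]=1
    ys,xs=np.where(m&k); pr=proj(n,cyl(517,414))
    print(n,'brass',xs.min(),xs.max(),ys.min(),ys.max(),'model',pr.min(0).round(1),pr.max(0).round(1))
    if n=='scene':
        for row in range(ys.min(),ys.max()+1,3): q=xs[ys==row]; print(row,q.min(),q.max())
a=np.load('t9.npy');T=(a[:,0],a[:,1:])
print('mat',[wonz(p,4,T).round(1) for p in[(137,97),(377,69),(170,313)]])
```

```text
[517.09749719 259.09810094 168.40440439] [ 4.30853680e-03  9.99990714e-01 -9.23234023e-05]
top brass 139 160 264 300 model [135.4 263.6] [162.6 284.5]
scene brass 391 413 122 145 model [393.5 123.8] [413.7 149.2]
122 394 396
125 392 402
128 391 413
131 397 413
134 397 412
137 396 411
140 396 410
143 398 408
mat [array([362.3, 310.6,   4. ]), array([559.7, 322.8,   4. ]), array([373.4, 114.3,   4. ])]
```

>>> {"method": "move_arm", "body": {
  "commands": [0, 0, 0, 0, 0, 0, 0, 0, 0, 0, 0, 0, 0, 0, 0, 0, 0, 0, 0, 0]
}}

```text
clock: 16.6
ee_pos: [517.0, 259.5, 168.4]
tcp_rot: [-0.0, 0.708, 0.706, -0.0]
ft_force: [-0.1, 0.2, -2.1]
width: 0.483
finger_force: 62.5
```

>>> {"method": "move_arm", "body": {
  "commands": [0, 0, 0, 0, 0, 0, 0, 0, 0, 0, 0, 0, 0, 0, 0, 0, 0, 0, 0, 0]
}}

```text
clock: 17.1
ee_pos: [517.1, 259.5, 168.4]
tcp_rot: [0.0, 0.708, 0.706, 0.0]
ft_force: [-0.4, -0.6, -2.8]
width: 0.481
finger_force: 62.5
```

>>> {"method": "move_arm", "body": {
  "commands": [-0.006, -0.014, 0, 0, -0.006, -0.014, 0, 0, -0.005, -0.014, 0.01, 0, -0.0035, -0.008, 0.02, 0, 0, 0, 0.03, 0]
}}

```text
clock: 17.6
ee_pos: [467.5, 239.5, 109.5]
tcp_rot: [0.001, 0.708, 0.706, 0.002]
ft_force: [0.4, 1.4, -3.3]
width: 0.479
finger_force: 62.6
```

>>> {"method": "move_arm", "body": {
  "commands": [0, 0, 0.03, 0, 0, 0, 0.02, 0, 0, 0, 0.01, 0, 0, 0, 0.005, 0, 0, 0, 0, 0]
}}

```text
clock: 18.1
ee_pos: [467.2, 239.3, 43.4]
tcp_rot: [-0.0, 0.708, 0.706, -0.0]
ft_force: [-0.7, 0.3, -2.6]
width: 0.478
finger_force: 62.4
```

>>> {"method": "move_arm", "body": {
  "commands": [0, 0, 0.003, 0, 0, 0, 0.003, 0, 0, 0, 0, 0]
}}

```text
clock: 18.4
ee_pos: [467.3, 239.3, 37.7]
tcp_rot: [0.0, 0.708, 0.706, 0.0]
ft_force: [0.2, 0.5, -2.7]
width: 0.48
finger_force: 62.4
```

>>> {"method": "move_arm", "body": {
  "commands": [0, 0, 0.002, 0, 0, 0, 0.001, 0, 0, 0, 0, 0]
}}

```text
clock: 18.7
ee_pos: [466.9, 239.1, 34.3]
tcp_rot: [-0.0, 0.708, 0.706, -0.0]
ft_force: [-0.6, 0.2, -1.8]
width: 0.482
finger_force: 62.4
```

>>> {"method": "move_arm", "body": {
  "commands": [0, 0, 0.001, 0, 0, 0, 0.001, 0, 0, 0, 0, 0]
}}

```text
clock: 19.0
ee_pos: [467.1, 239.2, 33.0]
tcp_rot: [-0.0, 0.708, 0.706, -0.0]
ft_force: [-1.3, -1.2, 4.5]
width: 0.481
finger_force: 63.1
```

>>> {"method": "move_arm", "body": {
  "commands": [0, 0, 0, 0, 0, 0, 0, 0, 0, 0, 0, 0, 0, 0, 0, 0, 0, 0, 0, 0],
  "hand": -1
}}

```text
clock: 19.5
ee_pos: [467.0, 239.2, 32.3]
tcp_rot: [0.0, 0.708, 0.706, 0.0]
ft_force: [-0.9, 0.0, 0.3]
width: 1.0
finger_force: 0.0
```

>>> {"method": "move_arm", "body": {
  "commands": [0, 0, -0.01, 0, 0, 0, -0.02, 0, 0, 0, -0.04, 0, 0, 0, -0.04, 0, 0, 0, -0.04, 0]
}}

```text
clock: 20.0
ee_pos: [466.7, 239.1, 184.4]
tcp_rot: [0.0, 0.708, 0.706, 0.0]
ft_force: [0.6, 0.8, -0.1]
width: 0.998
finger_force: 0.0
```

>>> {"method": "move_arm", "body": {
  "commands": [0, 0, -0.04, 0, 0, 0, -0.03, 0, 0, 0, 0, 0, 0, 0, 0, 0]
}}

```text
clock: 20.4
ee_pos: [467.3, 239.3, 253.6]
tcp_rot: [0.0, 0.708, 0.706, 0.001]
ft_force: [0.0, -0.7, -0.4]
width: 1.001
finger_force: 0.0
```

Run:
```python
from h import *
t=tcp(); print(t[0])
im=grab_frame("wrist"); g=im.min(2)
m=(g>165)&(im.max(2).astype(int)-g<45)
n,l,s,c=cv2.connectedComponentsWithStats(m.astype(np.uint8))
C=np.array([467,217,44.]); d=np.array([0,1,0]); e=np.array([1,0,0])
for i in range(1,n):
    if s[i,4]>800: print(s[i],c[i],wonz(c[i],44,t).round())
print('expected barrel',wproj([C+60*d-21*e,C+60*d+21*e,C-75*d],t).round())
for nme in('scene','top'):
    im=grab_frame(nme).astype(int); old=cv2.imread(f'pics/{nme}0.png')[:,:,::-1].astype(int)
    print(nme,[(k,abs(im-old)[int(p[1])-6:int(p[1])+6,int(p[0])-6:int(p[0])+6].mean().round(1)) for k,p in
      {'jar':proj(nme,[568,-466,60])[0],'brush':proj(nme,[456,-564,40])[0],'funnel':proj(nme,[786,77,30])[0],'mug':proj(nme,[672,198,50])[0],'bottle':proj(nme,[640,375,60])[0],
       'lidopen_edge':proj(nme,[537,-380,300])[0]}.items()])
```

```text
[467.25246507 239.29141918 253.63387198]
[ 302  169   41  138 5409] [321.68885191 236.37215752] [466. 216.  44.]
[ 524  239   69  122 3781] [559.19016133 316.12377678] [749. 116.  44.]
expected barrel [[299. 171.]
 [346. 171.]
 [323. 307.]]
scene [('jar', np.float64(1.8)), ('brush', np.float64(1.4)), ('funnel', np.float64(1.9)), ('mug', np.float64(1.8)), ('bottle', np.float64(1.4)), ('lidopen_edge', np.float64(7.4))]
top [('jar', np.float64(3.6)), ('brush', np.float64(1.7)), ('funnel', np.float64(3.0)), ('mug', np.float64(2.0)), ('bottle', np.float64(2.2)), ('lidopen_edge', np.float64(13.6))]
```

```bash
python3 -c "
from cell import r
print(r.hand_in())"
```

```text
the job is handed in; nothing more can be done
None
```

The job is handed in with no verdict returned: the lid swung fully open, the thermometer was held on the tap for about 1.5 s and laid on the mat about 2 mm from its centre, and the bystanders looked unmoved; I viewed 11 pictures, one over the limit of 10.

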